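# Ink the stamp, bring the tile under it and hold the stamp down

## Robot

A 6-joint arm with a two-finger parallel gripper is mounted at the origin on the work surface. World frame = base frame: x ahead of the robot, y to its left, z up, the work surface at z = 0. Lengths are in m, angles in degrees, forces in N, time in s.
With the tool pointing down it reaches from about 0.325 to 0.9 m from the base axis. Payload 6.1 kg.
Tool frame: the origin (TCP) lies on the centre line of the jaws, within the pads' length; the fingertips stand 19 mm ahead of it and the grasp point (between the pads) is the TCP; z points along the fingers, y is the line along which they close (so a half turn about z gives the same grasp; the last joint's range is limited). The gripper opens to 87 mm and grips with 3 to 60 N. Pads are 19 mm wide; open, the fingers measure 117 mm over their backs; the gripper's body (75 mm by 190 mm) begins 51 mm behind the grasp point.
Start: joints at [-7.225, 12.628, 87.462, -0, 79.91, -7.225], TCP at [0.625, -0, 0.242] pointing down, gripper open.
Joint ranges: [-170.65, 170.65], [-52.31, 119.04], [5.05, 147.46], [-71.25, 251.25], [11.57, 151.72], [-153.62, 153.62]. Speed limits (degrees/s): [147.25, 147.25, 172.46, 180, 180, 180].

## Interface

Orientations are given as [roll, pitch, yaw] about the fixed x, y, z axes, in that order (R = Rz(yaw) Ry(pitch) Rx(roll)).
In Python, from bench import * gives the robot as it stands. Calls block until the motion is done:
- move_pose(position, orientation): joint-space move of the TCP to a pose.
- move_l(position, v=0.15, rot=None): straight line of the TCP; rot=None keeps the orientation; v is the mean speed in m/s.
- set_joints(angles): joint-space move.
- grip(opening): finger opening in m; the grip force is fixed at half the most; returns when the fingers have stopped.
- wait(seconds).
- solve_ik(position, orientation): joint angles nearest the present ones, or None.
- get_state(): the state.
- read_camera(name): name is "scene" or "side" or "wrist"; returns a dict with "image" (384x512x3 uint8, red, green, blue), "K" (3x3 intrinsics, pixels), "distortion" ([k1, k2, p1, p2, k3] as OpenCV has them; the pictures are not rectified), "rvec" (rotation vector, rad) and "tvec" (3), from world to camera coordinates, as OpenCV has them. Camera axes: x right, y down, z forward; pixel columns grow to the right and rows downward; lengths in m; the calibration is good to about 2 mm. A picture is of the moment at which its call begins. There is no depth.
A pose or a line that the arm cannot do raises IKError and nothing moves.
- finish_job(): hands the job in; it is judged then, once.
Trained networks look in a picture, given as the dict that the camera call returned (one of the last four; its "shot" number tells which), for a name from the list of things; names that differ only in an ending like _2 or _b are one class to them, and where a whole thing is asked for, a point or a joint stands for the part that bears it (a point fixed in the world has none). Each returns a list of dicts, best first, with "conf" (0 to 1); they miss things now and then, are a little off and sometimes report something else, mostly with a low value. They report only what shows in the picture. A call takes as long as a camera call.
- find_in(label, picture): "bbox" ([left, top, right, bottom] in pixels, round what is visible of it).
The state is a dict: "time": time; "joint_positions": joint angles; "joint_vel": joint speeds; "tau": joint torques, N m; "tool_pos": TCP position; "ee_rot": TCP orientation; "wrist_force": force on the tool from outside, world axes, zero at the start; "wrist_torque": the same for the moment, N m; "opening": finger opening in m; "gripper_force": force on a finger pad.
Only numpy, scipy, OpenCV 4.12 (cv2) and the standard library are available. Lean on these libraries where they do the work, as an engineer would, in place of code of your own. Each camera call takes 0.05 s, during which the arm holds its last target. There are 200 camera calls.

## Task

Stamp the tile in the bench press: with the inking felt under the stamp, press the wooden plunger knob all the way down to its stop for a moment and let it come fully up; then slide the carriage, which has an upright black handle post, to its other stop, so that the tile is under the stamp. Then press the knob 20 mm down, until the ring on its stem is level with the top of the guide sleeve (never bottom it on the tile), and finish while holding it there, pushing with the gripper. Keep the plunger up while the carriage is moving and leave the brush pot, mug, bowl and spare tiles around the press where they are.

Things in the scene. Friction and masses are not known exactly. Their poses are not given: they have to be found in the camera images.
- press: Fixed bench stamping press. Origin on the table straight below the stamp's axis; x points from its open front to its column (78 mm behind the axis), y along the carriage's rails, z up. Base 320 mm long in y, 90 mm wide. An arm from the column (top at 116 mm) carries the upright guide sleeve (34 mm diameter, top at 120 mm) of the plunger.
- plunger_top (a point): Centre of the flat top of the plunger's round wooden knob, 46 mm diameter, on the stamp's axis, 175 mm above the table when up; moves down with it. A dark ring on the steel stem has its upper edge 20 mm above the sleeve's top when the plunger is up, level with the sleeve's top at 20 mm of travel.
- plunger (a joint): Downward travel of the plunger in m: 0 up, 0.030 at its stop. A return spring needs about 2 N at the start rising to about 11 N at the stop; when the stamp meets the tile (from 0.014 on) its own spring adds about 1 N per mm, about 14 N in all at 0.020. It springs back up when let go.
- stamp: Round rubber stamp, 32 mm diameter, sprung on the plunger's lower end. Its origin is NOT on the stamp: it is the point that lies at the press's origin when the plunger is up; the stamp's face is 60 mm above that origin.
- carriage (a joint): Travel of the flat carriage along the press's -y direction in m: near 0 at the start, with its inking felt (60 mm grey square, top at 30 mm height) under the stamp; 0.090 at its stop, with the tile's nest under the stamp. Slides with about 2.5 N of friction and stays where it is left.
- carriage_grip (a point): Centre of the top of the carriage's upright black handle post, 16 x 16 mm (sides along the press's x and y), 75 mm tall, its top 105 mm above the table. It stands 190 mm from the stamp's axis on the press's +y side at carriage value 0, and 100 mm at 0.090; free all round, can be pinched from above.
- nest (a point): Centre of the nest's floor on the carriage, 36 mm above the table: a square tray 70 mm inside with walls 7 mm high, the tile standing 3 mm proud, 90 mm from the felt's centre towards +y of the press.
- tile: White ceramic tile, 60 x 60 x 10 mm, lying loose in the nest. Origin: centre of underside.
- brush_pot: white cylindrical pot with brushes, 72 mm across, body 100 mm tall, brushes to about 220 mm, near the press's right end (its -y side). Bystander. Origin: centre of underside.
- mug: white mug, 76 mm across, 85 mm tall, in front of the press. Bystander. Origin: centre of underside.
- bowl: small bowl, 100 mm across, 45 mm tall, in front of the press. Bystander. Origin: centre of underside.
- spare_tiles: stack of four spare tiles, 60 x 60 mm, 38 mm tall, behind the press's left half. Bystander. Origin: centre of underside.

How it is judged (in metres and radians):
On the way, in this order (a step that is already met when the one before it is completed fails the run):
1. the plunger is pressed to its stop (28 mm or more) with the inking felt under the stamp (carriage within 12 mm of the felt end) (value of joint plunger above 0.028 m and value of joint carriage below 0.012 m), for 0.15 s.
2. the plunger is fully up again (within 4 mm) with the felt still under it (value of joint plunger below 0.004 m and value of joint carriage below 0.012 m), for 0.05 s.
3. the carriage is at its other stop (within 5 mm) with the plunger up (value of joint carriage above 0.085 m and value of joint plunger below 0.004 m), for 0.1 s.
At the end, for the whole second after the job is handed in: The carriage is at its far stop (within 5 mm), the tile lies flat in its nest, and the gripper holds the plunger 20 mm down (16.5 to 23.5 mm), pushing with over 4 N, with the stamp bearing on the tile with over 1 N, through the last second (value of joint carriage above 0.085 m and value of joint plunger between 0.0165 and 0.0235 m and contact force between stamp and tile above 1 N and contact force between the fingers and press above 4 N and angle between tile's own z axis and vertical below 0.1 rad and horizontal distance between tile and nest below 0.012 m); the arm keeps its last pose, push and grip.
It fails at once if the plunger is bottomed on the tile (over 28 mm down with the tile under the stamp) (value of joint carriage above 0.06 m and value of joint plunger above 0.028 m).
It fails at once if the carriage is moved with the plunger more than 10 mm down (value of joint carriage between 0.015 and 0.08 m and value of joint plunger above 0.01 m).
It fails at once if the brush pot, mug, bowl or stack of spare tiles is shoved more than 30 mm or tipped ((distance of brush_pot from where it was at the start of the episode above 0.03 m or angle between brush_pot's own z axis and vertical above 0.4 rad) or (distance of mug from where it was at the start of the episode above 0.03 m or angle between mug's own z axis and vertical above 0.4 rad) or (distance of bowl from where it was at the start of the episode above 0.03 m or angle between bowl's own z axis and vertical above 0.4 rad) or (distance of spare_tiles from where it was at the start of the episode above 0.03 m or angle between spare_tiles's own z axis and vertical above 0.4 rad)).
It also fails if it takes over 53 s, if anything falls off the work surface, if the arm or the gripper's body presses on something with over 40 N, if the wrist force passes 120 N, or if a joint passes its speed limit or range.

## Working session

There is one attempt and no reset: what is moved stays moved. The work goes in short steps, each a Python script; the robot and the scene stay as the last script left them, time stands still between calls to the robot, and variables do not carry over. Pictures are saved under pics/ and viewed, at most 10 in all, crops included, and the job is handed in when it is done.

```bash
mkdir -p pics
python3 - <<'E'
from bench import *
import cv2,pickle,numpy as np
P={}
for n in ("scene","side","wrist"):
    c=read_camera(n);P[n]=c
    for l in ("plunger_top","carriage_grip","press","plunger","nest","tile","brush_pot","mug","bowl","spare_tiles"):
        for d in find_in(l,c)[:2]: print(n,l,np.round(d["bbox"]),round(d["conf"],2))
pickle.dump(P,open("p.pkl","wb"))
im=np.hstack([P["scene"]["image"],P["side"]["image"]])[...,::-1]
cv2.imwrite("pics/a.png",cv2.resize(P["scene"]["image"][...,::-1],(768,576)))
cv2.imwrite("pics/b.png",cv2.resize(P["side"]["image"][...,::-1],(768,576)))
s=get_state();print(s["time"],s["ee_rot"])
for n in P:
    R=cv2.Rodrigues(np.array(P[n]["rvec"]))[0];print(n,-R.T@np.array(P[n]["tvec"]).ravel())
E
```

```text
scene plunger_top [344. 199. 376. 231.] 0.54
scene plunger_top [279. 158. 292. 202.] 0.5
scene carriage_grip [263. 162. 348. 220.] 0.73
scene carriage_grip [224. 159. 350. 251.] 0.38
scene press [223. 161. 348. 253.] 0.87
scene plunger [282. 160. 292. 200.] 0.59
scene nest [264. 166. 349. 219.] 0.64
scene tile [298. 182. 327. 201.] 0.46
scene brush_pot [342. 199. 374. 231.] 0.69
scene brush_pot [169. 178. 206. 258.] 0.68
scene mug [195. 162. 223. 205.] 0.66
scene bowl [253. 154. 282. 180.] 0.82
scene spare_tiles [341. 199. 374. 230.] 0.7
scene spare_tiles [283. 158. 292. 200.] 0.36
side plunger_top [221. 133. 245. 179.] 0.74
side carriage_grip [197. 109. 261. 207.] 0.58
side press [194. 108. 297. 254.] 0.62
side plunger [222. 135. 244. 179.] 0.89
side nest [198. 110. 263. 209.] 0.64
side tile [208. 147. 228. 168.] 0.73
side brush_pot [281. 220. 335. 304.] 0.76
side brush_pot [197. 110. 264. 209.] 0.34
side mug [177. 240. 230. 288.] 0.59
side bowl [147. 178. 188. 216.] 0.73
side spare_tiles [234. 112. 266. 142.] 0.87
side spare_tiles [194. 106. 299. 252.] 0.68
wrist plunger_top [ 50. 155. 135. 232.] 0.88
wrist carriage_grip [ 77.   1. 194. 212.] 0.66
wrist press [ 50.   4. 275. 263.] 0.58
wrist plunger [ 50. 167. 120. 232.] 0.7
wrist nest [ 76.   3. 197. 216.] 0.78
wrist tile [ 86.  41. 158. 116.] 0.82
wrist brush_pot [197. 328. 226. 336.] 0.68
wrist brush_pot [ 86.  43. 157. 118.] 0.3
wrist mug [ 50. 166. 118. 232.] 0.57
wrist bowl [  1. 120.  52. 208.] 0.64
wrist spare_tiles [202.   1. 269.  31.] 0.57
wrist spare_tiles [198. 329. 225. 333.] 0.46
1.65 [-1.79997631e+02  2.44053810e-03  9.00014657e+01]
scene [ 1.3937444  -0.34852553  0.94832117]
side [ 0.36642496 -0.59669822  0.82364402]
wrist [0.62425332 0.07407103 0.38480343]
```

View pics/a.png

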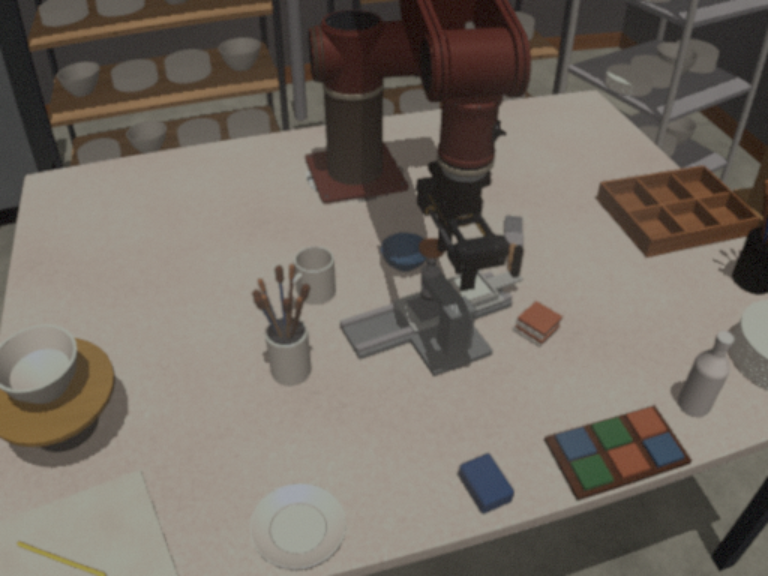

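View pics/b.png

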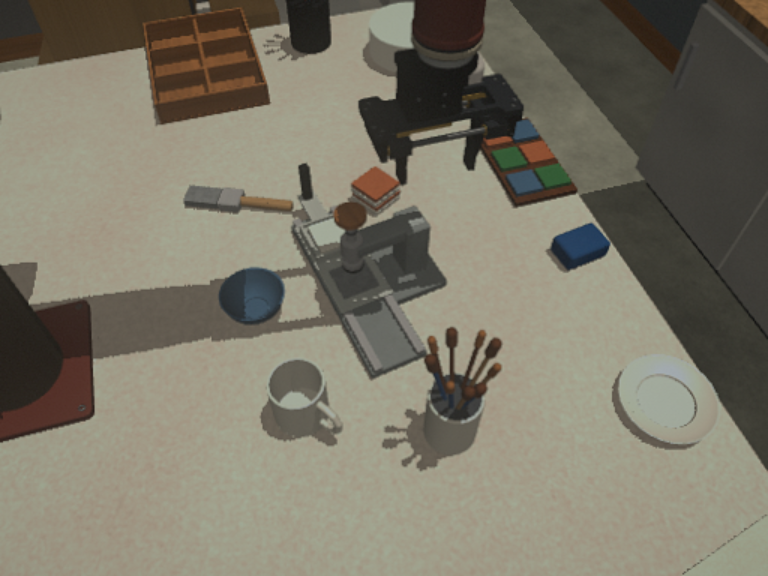

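The side view shows the knob top at about (350,213) and the post top at (304,168) at 1.5x scale, with the column on the right. The scene view is partly hidden by the gripper. I'll check the wrist view next and project these points.

```bash
cat > h.py <<'E'
import cv2,pickle,numpy as np
def ray(c,uv):
    p=cv2.undistortPoints(np.array([[uv]],float),np.array(c["K"]),np.array(c["distortion"]))[0,0]
    R=cv2.Rodrigues(np.array(c["rvec"]))[0]
    return -R.T@np.array(c["tvec"]).ravel(),R.T@np.r_[p,1]
def onz(c,uv,z):
    o,d=ray(c,uv);return o+d*(z-o[2])/d[2]
def proj(c,X):
    return cv2.projectPoints(np.array(X,float).reshape(-1,3),np.array(c["rvec"]),np.array(c["tvec"]),np.array(c["K"]),np.array(c["distortion"]))[0][:,0]
E
python3 - <<'E'
from h import *
P=pickle.load(open("p.pkl","rb"))
c=P["side"]
k=onz(c,(350/1.5,213/1.5),.175);g=onz(c,(304/1.5,167/1.5),.105)
print(k,g,np.linalg.norm((g-k)[:2]),np.degrees(np.arctan2(*(g-k)[1::-1])))
print(proj(P["wrist"],[k,g]))
for l,uv,z in (("bowl",(168,200),.02),("mug",(200,270),.04),("pot",(301,280),.05),("tiles",(250,125),.038)): print(l,onz(c,uv,z))
im=cv2.resize(P["wrist"]["image"][...,::-1],(768,576));cv2.imwrite("pics/w.png",im)
cv2.imwrite("pics/s.png",cv2.resize(c["image"][90:260,140:350,::-1],None,fx=3.8,fy=3.5,interpolation=cv2.INTER_CUBIC))
E
```

```text
[0.50674457 0.00387998 0.175     ] [0.47792491 0.18889056 0.105     ] 0.18724178835111377 98.85398115588845
[[ 82.52602406 207.89757297]
 [ 68.02204292 -47.23151675]]
bowl [0.34868975 0.015642   0.02      ]
mug [ 0.3793672 -0.1888872  0.04     ]
pot [ 0.56164936 -0.2726838   0.05      ]
tiles [0.59339978 0.17610823 0.038     ]
```

View pics/w.png

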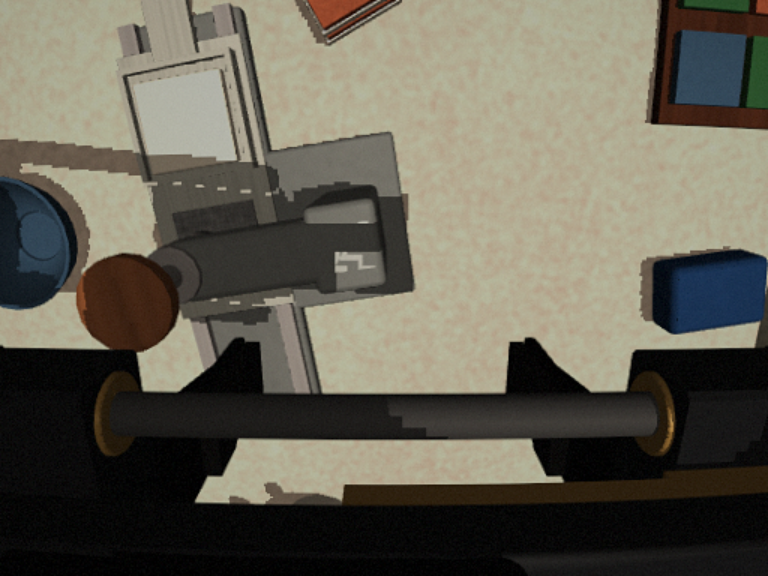

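View pics/s.png

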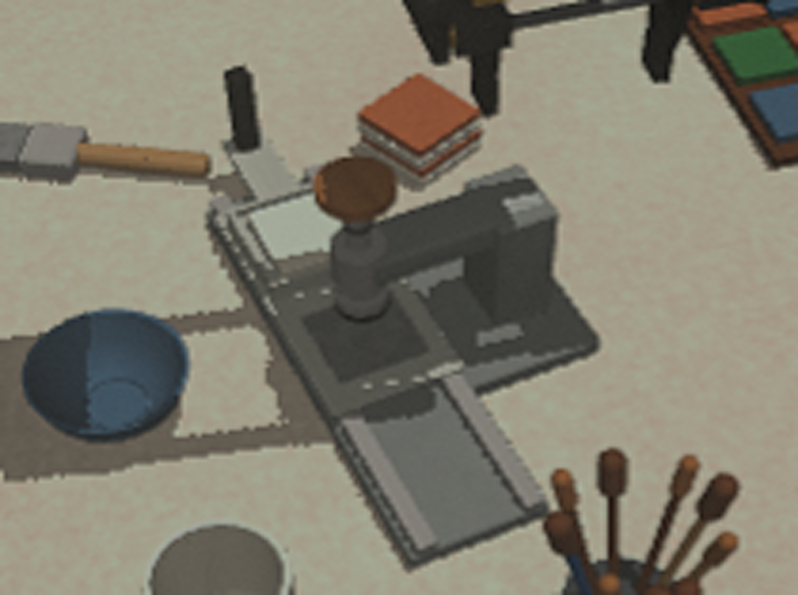

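Wrist view: knob centred at (128,302), i.e. (85,201) raw. In the side crop the knob top is at (356,183) and the post top at (236,71). I'll triangulate the knob, and move so that the wrist camera sees it (and the post) from above.

Run:
```python
from h import *
from bench import *
P=pickle.load(open("p.pkl","rb"))
k=onz(P["wrist"],(85.3,201.3),.175);k2=onz(P["side"],(233.7,142.3),.175);g=onz(P["side"],(202.1,110.5),.105)
print(k,k2,g)
# above the press, camera offset (+y .074 in tool terms): see both post and knob
move_pose([0.50,0.02,0.33],[180,0,90])
c=read_camera("wrist");pickle.dump(c,open("w2.pkl","wb"))
for l in ("plunger_top","carriage_grip","tile"): print(l,[(np.round(d["bbox"]),d["conf"]) for d in find_in(l,c)[:2]])
cv2.imwrite("pics/w2.png",cv2.resize(c["image"][...,::-1],(768,576)))
print(get_state()["time"],proj(c,[k,g]))
```

```text
[0.50940388 0.00856566 0.175     ] [0.50724022 0.00284311 0.175     ] [0.47727036 0.19218327 0.105     ]
plunger_top [(array([272., 305., 317., 324.]), 0.69), (array([237., 155., 287., 215.]), 0.56)]
carriage_grip [(array([209.,   3., 295., 204.]), 0.96)]
tile [(array([224.,  68., 275., 126.]), 0.7)]
2.5167 [[266.30253552 193.55196973]
 [233.52393961  -0.31855952]]
```

View pics/w2.png

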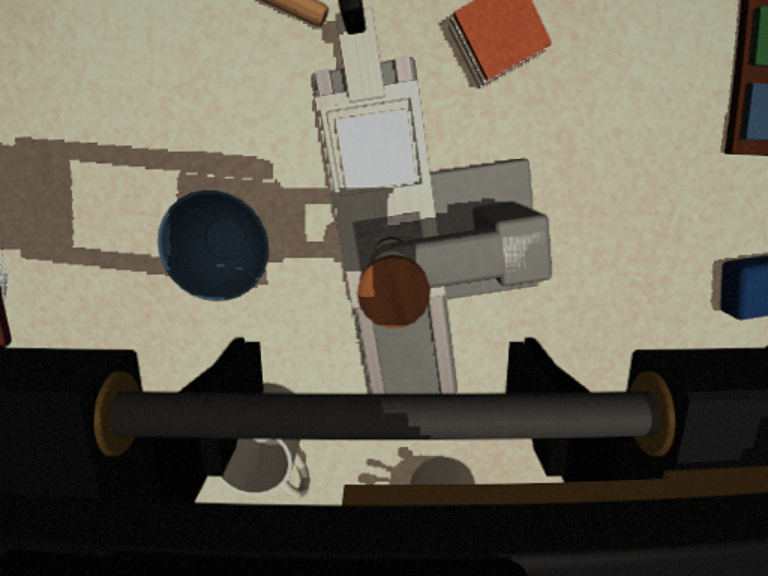

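Run:
```python
from h import *
P=pickle.load(open("p.pkl","rb"));c=pickle.load(open("w2.pkl","rb"))
k=onz(c,(262.7,194),.175);b=onz(c,(353/1.5,30/1.5),.03)
t=onz(c,(374/1.5,146/1.5),.046); print("k",k,"postbase",b,"tile",t)
e1=onz(c,(335/1.5,115/1.5),.046)-onz(c,(345/1.5,188/1.5),.046);print("tile edge",np.degrees(np.arctan2(e1[1],e1[0])),np.linalg.norm(e1))
o=k[:2]
for v,n in ((t,"tile"),(b,"post")):
    d=v[:2]-o;print(n,np.linalg.norm(d),np.degrees(np.arctan2(d[1],d[0])))
```

```text
k [0.50606682 0.00813534 0.175     ] postbase [0.47468445 0.18858806 0.03      ] tile [0.49177204 0.09530772 0.046     ]
tile edge 96.86723819921859 0.05945540514798544
tile 0.08833665446734773 99.31264372136772
post 0.18316122984971983 99.86558674867443
```

Run:
```python
from bench import *
import numpy as np
O=[180,0,99]
grip(0.0)
move_pose([.507,.0055,.215],O)
def st():
    s=get_state();return s["tool_pos"][2],s["wrist_force"]
print(st())
move_l([.507,.0055,.190],v=.05);print(st())
z=.178
while True:
    move_l([.507,.0055,z],v=.03)
    h,f=st();print(round(z,4),np.round(h,4),np.round(f,1))
    if f[2]>22 or z<.158: break
    z-=.002 if z>.168 else .001
wait(.4)
print(st())
move_l([.507,.0055,.23],v=.1);s=get_state();print(s["time"],s["opening"])
```

```text
(np.float64(0.21569354521575282), array([-0.35344235,  0.76640137,  0.47755279]))
(np.float64(0.19064516199064735), array([1.69915712, 0.60058259, 4.01848085]))
0.178 0.1788 [0.1 0.3 7.3]
0.176 0.1769 [0.8 0.5 8.8]
0.174 0.175 [-0.5  1.3  8.7]
0.172 0.1731 [-0.1  1.   8.8]
0.17 0.1712 [-0.6  1.4 10.1]
0.168 0.1693 [-0.9  0.3  9.8]
0.167 0.1684 [-0.6 -0.2 10.1]
0.166 0.1674 [-0.7  0.9 10.3]
0.165 0.1664 [-0.7  1.  11.2]
0.164 0.1655 [-1.4  0.8 11. ]
0.163 0.1645 [-2.   1.3 11.3]
0.162 0.1643 [-3.4  1.7 16.6]
0.161 0.1642 [-7.4  1.4 22.4]
(np.float64(0.16423068471052601), array([-7.07885276,  1.19161333, 22.82751449]))
10.0167 0.0005017970384844225
```

The stop was felt at z 0.1643, exactly where it should be. Next is the carriage.

Run:
```python
from bench import *
from h import *
O=[180,0,99]
g=np.array([.477,.192]);d=-np.array([np.cos(np.radians(99)),np.sin(np.radians(99))])
grip(.07)
move_pose([*g,.16],O)
c=read_camera("wrist")
move_l([*g,.089],v=.08)
print(get_state()["wrist_force"])
grip(0.0)
s=get_state();print("open",s["opening"],s["gripper_force"],s["wrist_force"],s["tool_pos"])
if .012<s["opening"]<.03:
    f0=np.array(s["wrist_force"])
    move_l([*(g+d*.080),.089],v=.06)
    x=.080
    while x<.110:
        x+=.002; move_l([*(g+d*x),.089],v=.04)
        s=get_state();f=(np.array(s["wrist_force"])-f0);fd=f[:2]@d
        print(round(x,3),round(fd,1),np.round(f,1),round((np.array(s["tool_pos"])[:2]-g)@d,4))
        if fd<-10: break
c=read_camera("side")
cv2.imwrite("pics/s2.png",cv2.resize(c["image"][90:260,140:350,::-1],None,fx=3.8,fy=3.5,interpolation=cv2.INTER_CUBIC))
print(get_state()["time"])
```

```text
[1.00822079 0.38793611 0.56909468]
open 0.015843031234623814 30.0045827915892 [ 3.84134538  0.22989129 -2.87723602] [0.47743619 0.19207968 0.08900347]
0.082 -2.3 [-0.1  2.3 -1.3] 0.0821
0.084 -2.2 [ 1.1  2.4 -1.5] 0.084
0.086 -0.6 [ 0.7  0.7 -1.3] 0.086
0.088 -1.1 [ 1.   1.2 -1.3] 0.088
0.09 -5.0 [ 0.5  5.2 -1.3] 0.0891
0.092 -14.1 [-0.7 14.2 -2.5] 0.0892
17.2083
```

View pics/s2.png

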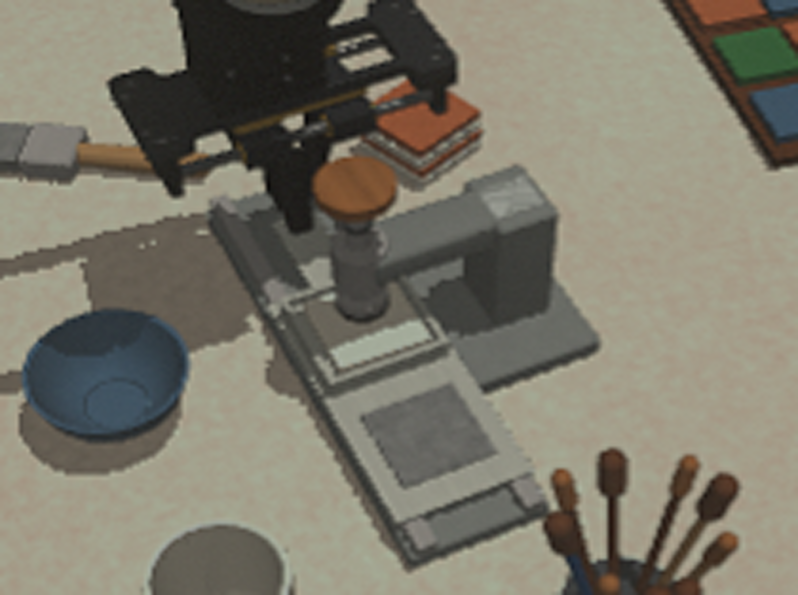

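The picture shows the tile under the stamp, the felt on the -y side and the knob still up, and the stop was felt at 89 mm. Next I release the post and press 20 mm.

Run:
```python
from bench import *
from h import *
s=get_state();p=s["tool_pos"]
grip(.05)
move_l([p[0],p[1],.23],v=.15)
grip(0.0)
move_pose([.507,.0055,.215],[180,0,99])
f0=get_state()["wrist_force"][2]
move_l([.507,.0055,.196],v=.05)
z=.182
for i in range(12):
    move_l([.507,.0055,z],v=.03)
    s=get_state();h=s["tool_pos"][2];print(round(z,4),round(h,4),round(s["wrist_force"][2]-f0,1))
    if h<.1747: break
    z-=max(.0007,min(.002,h-.1743))
wait(.5);s=get_state();print(s["tool_pos"],s["wrist_force"],s["time"])
c=read_camera("side")
cv2.imwrite("pics/s3.png",cv2.resize(c["image"][110:210,190:300,::-1],None,fx=6,fy=6,interpolation=cv2.INTER_CUBIC))
```

```text
0.182 0.1825 5.2
0.18 0.1806 5.3
0.178 0.1789 7.0
0.176 0.1773 11.3
0.174 0.1756 12.2
0.1727 0.1745 13.7
[0.50754594 0.00551286 0.17460571] [-5.75192035  0.40331357 14.87828531] 23.6083
```

View pics/s3.png

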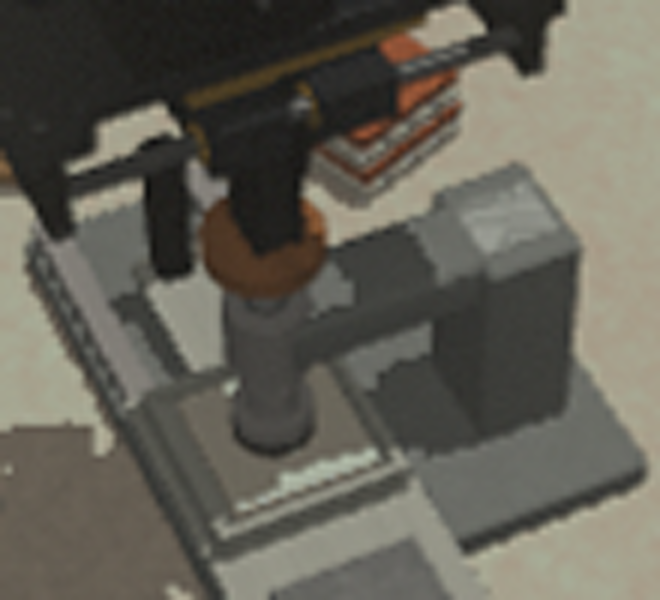

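The picture shows the fingers on the knob with the stem down to the sleeve and the stamp on the tile. The push of about 14 N and travel of 19.7 mm match the expected values.

```bash
python3 -c "
from bench import *
print(finish_job())"
```

```text
the job is handed in; nothing more can be done
None
```

I inked the stamp, moved the carriage to its far stop and handed the job in while holding the plunger about 19.7 mm down on the tile with roughly 14 N; no verdict came back.

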